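Knock a jammed battery pack out of a wand handle

TASK

The battery pack has jammed in the open light-wand handle on the grey rubber mat (the other handle there has its cap on). Pick up the open handle, turn it open end down over the steel tray, within 45 degrees of straight down, and tap it on the tray until the pack comes loose and drops into the tray, keeping it low so that the pack does not fall from a height. Then lay the empty handle back on its side on the mat without dropping it, and leave the rest of the bench as it is.

Things in the scene. Friction and masses are not known exactly. Their poses are not given: they have to be found in the camera images.
- handle: open wand handle: flat aluminium tube 130 long (x), 48 wide (y), 31 mm high (z), 4 mm walls, black ribs on top. -x end: open mouth; +x end: closed, with a black collar 29 mm across out to x = +85 mm. About 170 g empty. Origin: centre of the tube's lower wide face, on which it lies on the mat, mouth towards the robot, turned up to 40 deg either way. A 50 N grip holds it
- mouth (a point): centre of the handle's open mouth, 65 mm from the handle's origin in -x and 15.5 mm up (handle's axes). Bore 40 (y) x 23 mm (z). With the handle pitched mouth down its lowest point is the mouth's lower edge
- noses (a point): midway between two sprung noses in the bore's side walls, 17 mm inside the mouth; their black pockets (18 mm square, 7 mm thick) stand out on the tube's narrow sides there, so grip behind them. The noses catch the pack's front edge: it stays in when the mouth merely points down or moves smoothly. A tap that stops the mouth end from 0.2 m/s or more on something hard frees it; a weaker one may not
- pack: battery pack, two white cells side by side: 66 long (x), 38 wide (y), 20 mm thick (z), about 95 g; origin at the centre of its lower wide face. Starts in the bore, front face 23 mm inside the mouth (origin at x = -9, z = +4 mm in the handle's frame). Once past the noses it slides out by its own weight, but not while the mouth stands on something: raise the mouth some 70 to 85 mm to let it out
- tray: low stainless tray, 220 (x) x 180 (y) x 34 mm high, 3 mm walls and floor (inner floor 3 mm above the bench), fixed to the bench; origin at the centre of its underside. It stands beside the mat, on either side, turned up to 20 degrees
- mat: grey rubber work mat, 400 x 400 x 4 mm, fixed; origin at the centre of its underside, on the bench
- capped: the other wand handle, of the same size and look as the open one but with a black cap, 52 mm wide, over its mouth end (total length 166 mm); lies on the mat, about 170 mm beside the open one on either side; origin as for the open handle. A bystander, to be left alone
- endcap: loose black end cap, 52 x 31 x 18 mm, lying open side up near the far edge of the mat. A bystander
- cutters: side cutters with orange grips, about 165 mm long, 20 mm high, lying near the far edge of the mat. A bystander
- screwdriver: black-handled screwdriver, 190 mm long, lying on the bench just beyond the tray. A bystander
Things that resemble listed ones, but are neither listed nor needed, are in the scene too. What is shaped like the handle but brown is not meant.

How it is judged:
On the way, in this order (a step that is already met when the one before it is completed fails the run):
1. the open handle is lifted off the mat with the pack still in it (height (world z) of handle above 0.06 m and x of pack in the frame of handle above -0.03 m), for 0.1 s.
2. the handle, mouth within 45 degrees of straight down and over the tray, is tapped on the tray with the pack still in it (angle between handle's own x axis and vertical below 0.8 rad and x of mouth in the frame of tray between -0.115 and 0.115 m and y of mouth in the frame of tray between -0.095 and 0.095 m and contact force between handle and tray above 2 N and x of pack in the frame of handle above -0.03 m).
3. the pack is out of the handle and in the tray (x of pack in the frame of tray between -0.107 and 0.107 m and y of pack in the frame of tray between -0.087 and 0.087 m and z of pack in the frame of tray below 0.045 m and distance between pack and handle above 0.07 m and contact force between pack and handle below 0.1 N), for 0.1 s.
At the end, for the whole second after the job is handed in: The pack rests inside the tray (its origin within 107 x 87 mm of the tray's centre along the tray's axes, below 45 mm); the handle lies level (within 7 degrees) and at rest on the mat, its middle at least 50 mm inside the mat's edges (x of pack in the frame of tray between -0.107 and 0.107 m and y of pack in the frame of tray between -0.087 and 0.087 m and z of pack in the frame of tray below 0.045 m and linear speed of each of pack, handle below 0.03 m/s and x of handle in the frame of mat between -0.15 and 0.15 m and y of handle in the frame of mat between -0.15 and 0.15 m and z of handle in the frame of mat below 0.045 m and angle between handle's own x axis and vertical between 1.45 and 1.69 rad); the robot touches nothing.
It fails at once if a bystander (capped handle, end cap, cutters or screwdriver) is moved more than 30 mm (distance of any of capped, endcap, cutters, screwdriver from where it was at the start of the episode above 0.03 m).
It fails at once if the pack falls from a height (faster than 1.8 m/s, a fall of about 160 mm) (linear speed of pack above 1.8 m/s).
It fails at once if the handle is dropped (falls free of the fingers faster than 0.7 m/s, a fall of about 25 mm) (linear speed of handle above 0.7 m/s and contact force between the fingers and handle below 0.05 N).
It also fails if it takes over 48 s, if anything falls off the work surface, if the arm or the gripper's body presses on something with over 40 N, if the wrist force passes 120 N, or if a joint passes its speed limit or range.

ROBOT

A 6-joint arm with a two-finger parallel gripper is mounted at the origin on the work surface. World frame = base frame: x ahead of the robot, y to its left, z up, the work surface at z = 0. Lengths are in m, angles in rad, forces in N, time in s.
With the tool pointing down it reaches from about 0.425 to 0.925 m from the base axis. Payload 12.5 kg.
Tool frame: the origin (TCP) lies at the very end of the fingers, on their centre line; the grasp point (between the pads) lies 19 mm behind it; z points along the fingers, y is the line along which they close (so a half turn about z gives the same grasp; the last joint's range is limited). The gripper opens to 85 mm and grips with 20 to 120 N. Pads are 22 mm wide; open, the fingers measure 114 mm over their backs; the gripper's body (76 mm by 85 mm) begins 54 mm behind the grasp point. The pads swing forward as they close: fully open they stand 13 mm farther back than shut.
Start: joints at [1.043, 0.491, 1.559, -0, 1.092, -0.106], TCP at [0.256, 0.57, 0.231] pointing down, gripper open.
Joint ranges: [-3.1, 3.1], [-0.84, 2.19], [0.05, 2.79], [-1.13, 4.28], [0.06, 2.93], [-2.69, 2.69]. Speed limits (rad/s): [2.22, 2.22, 2.79, 3.14, 3.14, 3.14].

INTERFACE

Orientations are given as a unit quaternion [w, x, y, z].
In Python, from station import r gives the robot as it stands.
- The arm moves only by the tool servo_tool, never from a script. Its argument "plan" is a list of rows, each an object of numbers: "tx", "ty", "tz": the shift along the world's x, y, z scaled (see below); "rx", "ry", "rz": the turn, a rotation vector about the world's x, y, z scaled (see below); "claw": the finger opening in mm, from 0 to 85.4. In form: [{"tx": .., "ty": .., "tz": .., "rx": .., "ry": .., "rz": .., "claw": ..}, ...]. A call has 1 to 8 rows; each row is the pose to reach, as a shift and turn from the pose commanded when the call began; what a row does not reach only later rows make up. The controller multiplies each number of a shift by 0.15 m and each number of a turn by 30 degrees. A row lasts 1/12 s, in which the tool goes at most 41.7 mm and 7.16 degrees, less where a joint would pass 70% of its speed; a pose out of reach is approached as far as the arm can. A call with a number of a shift or a turn outside -1 to 1 is refused whole. A call with a gripper value outside its range is refused whole. The fingers move at their own pace and stop on an object; "force" is the grip in N (left out, the last holds). Time passes only in rows, so rows that repeat a pose let the fingers close. It gives the time, the measured TCP pose, the force, the opening and the grip force at its end, in the units of the state.
- r.get_obs(): the state, without advancing time (a new reading comes with each control period).
- r.capture(name): name is "scene" or "top"; returns a dict with "img" (420x560x3 uint8, red, green, blue), "range_z" (420x560 float32, m along the optical axis (not along the pixel's ray), 0 where there is no reading), "K" (3x3 intrinsics, pixels), "extrinsics" (4x4, takes a point from camera to world coordinates). Camera axes: x right, y up, looking along -z (the intrinsics and any distortion apply to the point x, -y, -z); pixel columns grow to the right and rows downward; lengths in m; the calibration is good to about 2 mm. A picture is of the moment at which its call begins.
- r.close_job(): hands the job in; it is judged then, once.
Trained networks look in the newest picture that a camera, given by its name, has taken for a name from the list of things; names that differ only in an ending like _2 or _b are one class to them, and where a whole thing is asked for, a point or a joint stands for the part that bears it (a point fixed in the world has none). Each returns a list of dicts, best first, with "p" (0 to 1); they miss things now and then, are a little off and sometimes report something else, mostly with a low value. They report only what shows in the picture. A call takes as long as a camera call. They do not tell look-alikes from the thing itself.
- r.spot_in(camera, label): "at" ([x, y, z] in m, in the coordinates of the camera as it stood for that picture, good to about 4 mm: the middle of the surface that is visible of it).
- r.silhouettes(camera, label): "mask" (420x560 bool, what is visible of it).
The state is a dict: "time": time; "q": joint angles; "qd": joint speeds; "tau": joint torques, N m; "tcp_pos": TCP position; "tool_rot": TCP orientation; "wrist_force": force on the tool from outside, world axes, zero at the start; "torque": the same for the moment, N m; "grip_width": finger opening in m; "grasp_force": force on a finger pad.
Only numpy, scipy, OpenCV 4.12 (cv2) and the standard library are available. Lean on these libraries where they do the work, as an engineer would, in place of code of your own. Each camera call takes 0.05 s, during which the arm holds its last target. There are 200 camera calls.

## Working session

There is one attempt and no reset: what is moved stays moved. The work goes in short steps, Python scripts to look and compute and a tool call to move; the robot and the scene stay as the last step left them, time stands still between calls to the robot, and variables do not carry over. Pictures are saved under pics/ and viewed, at most 10 in all, crops included, and the job is handed in when it is done.

Besides the shell and the picture viewer there is one more tool, called in YAML: its name, and indented under it one key for each argument. servo_tool: Moves the arm, as the interface text tells. Its arguments: {"type":"object","properties":{"plan":{"type":"array"},"force":{"type":"number"}},"required":["plan"]}

```bash
mkdir -p pics; cat > h.py <<'E'
import numpy as np, cv2
from station import r
def world(c,mask=None):
    z=c["range_z"];v,u=np.nonzero((z>0)&(mask if mask is not None else True))
    K=c["K"];d=z[v,u];P=np.stack([(u-K[0,2])/K[0,0]*d,-(v-K[1,2])/K[1,1]*d,-d,np.ones_like(d)])
    return (c["extrinsics"]@P)[:3].T,u,v
def tow(c,p): return (c["extrinsics"]@np.append(p,1))[:3]
def save(c,n): cv2.imwrite(f"pics/{n}.png",c["img"][:,:,::-1])
E
python3 - <<'E'
from h import *
np.set_printoptions(precision=3,suppress=True)
for n in("top","scene"):
    c=r.capture(n);save(c,n+"0")
    for l in("handle","capped","tray","mat","pack","mouth","noses","endcap","cutters","screwdriver"):
        try:
            for d in r.spot_in(n,l):
                p=tow(c,d["at"]);q=np.linalg.inv(c["extrinsics"])@np.append(p,1);K=c["K"]
                print(n,l,round(d["p"],2),p,"px",int(K[0,2]+K[0,0]*q[0]/-q[2]),int(K[1,2]-K[1,1]*q[1]/-q[2]))
        except Exception as e: print(l,e)
E
```

```text
top handle 0.92 [0.307 0.223 0.032] px 199 294
top handle 0.57 [ 0.527 -0.085  0.037] px 308 213
top handle 0.5 [ 0.506 -0.27   0.032] px 373 220
top capped 0.95 [ 0.507 -0.267  0.033] px 372 220
top tray 0.77 [0.596 0.189 0.004] px 211 192
top mat 0.7 [ 0.573 -0.183  0.005] px 341 198
top pack 0.67 [ 0.525 -0.086  0.037] px 308 214
top mouth 0.96 [ 0.53  -0.088  0.036] px 309 212
top mouth 0.76 [0.304 0.225 0.033] px 198 295
top mouth 0.35 [0.598 0.188 0.004] px 211 191
top noses 0.85 [ 0.529 -0.087  0.033] px 308 213
top noses 0.71 [0.306 0.226 0.031] px 198 295
top endcap 0.45 [ 0.712 -0.072  0.01 ] px 301 150
top cutters 0.69 [ 0.707 -0.239  0.018] px 360 150
top cutters 0.46 [ 0.571 -0.181  0.005] px 340 198
top screwdriver 0.8 [0.756 0.145 0.022] px 225 135
scene handle 0.94 [ 0.535 -0.083  0.033] px 256 198
scene handle 0.89 [0.321 0.235 0.031] px 431 231
scene capped 0.8 [ 0.515 -0.257  0.035] px 218 158
scene tray 0.62 [0.592 0.181 0.002] px 322 295
scene mat 0.54 [ 0.516 -0.257  0.036] px 218 158
scene mouth 0.76 [ 0.532 -0.076  0.038] px 259 197
scene mouth 0.63 [0.319 0.234 0.03 ] px 430 231
scene noses 0.82 [0.317 0.235 0.031] px 432 230
scene noses 0.68 [ 0.531 -0.084  0.037] px 257 195
scene endcap 0.86 [ 0.714 -0.074  0.015] px 191 245
scene cutters 0.85 [ 0.706 -0.231  0.015] px 156 203
scene screwdriver 0.64 [0.761 0.155 0.018] px 242 336
```

```bash
python3 - <<'E'
from h import *
np.set_printoptions(precision=3,suppress=True)
a=cv2.imread("pics/top0.png");b=cv2.imread("pics/scene0.png")
crop=cv2.resize(a[160:270,260:420],(800,550),interpolation=cv2.INTER_CUBIC)
cv2.imwrite("pics/crop0.png",crop)
c=r.capture("top")
m=r.silhouettes("top","handle")
for d in m:
    P,u,v=world(c,d["mask"]);k=(P[:,2]>.025)&(P[:,2]<.045)
    if k.sum()<20: continue
    (cx,cy),s,ang=cv2.minAreaRect((P[k,:2]*1000).astype(np.float32))
    print(d["p"],cx,cy,s,ang,np.median(P[k,2]))
for d in r.silhouettes("top","tray")[:2]:
    P,u,v=world(c,d["mask"]);print("tray",d["p"],cv2.minAreaRect((P[:,:2]*1000).astype(np.float32)))
    k=P[:,2]>.025;print(cv2.minAreaRect((P[k,:2]*1000).astype(np.float32)))
E
```

```text
0.96 533.9837036132812 -88.79034423828125 (59.5987548828125, 148.99942016601562) 60.23947525024414 0.03522076465592949
0.77 312.50335693359375 227.97439575195312 (149.368408203125, 57.664180755615234) 49.129425048828125 0.03141508865897724
tray 0.73 ((593.529052734375, 188.072265625), (236.00848388671875, 195.72084045410156), 4.0387372970581055)
((591.3803100585938, 183.5410614013672), (228.5180206298828, 187.2256622314453), 4.126439571380615)
```

View pics/top0.png

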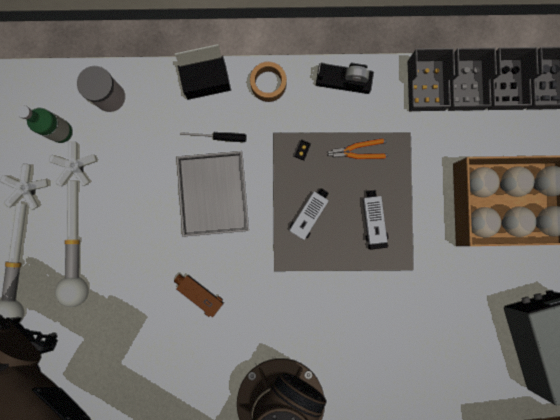

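View pics/scene0.png

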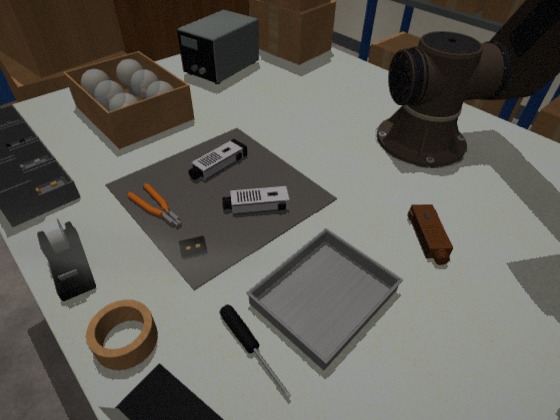

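```bash
ls pics
```

```text
crop0.png
scene0.png
top0.png
```

The top view shows three handle-shaped things: the grey one at (308,213) with no cap, the grey one at (373,220) with a black cap at its near end, and the brown look-alike at (199,294). The one at (308,213) fits the description of the open handle, and I'll confirm it in the crop. The tray is at (211,192).

View pics/crop0.png

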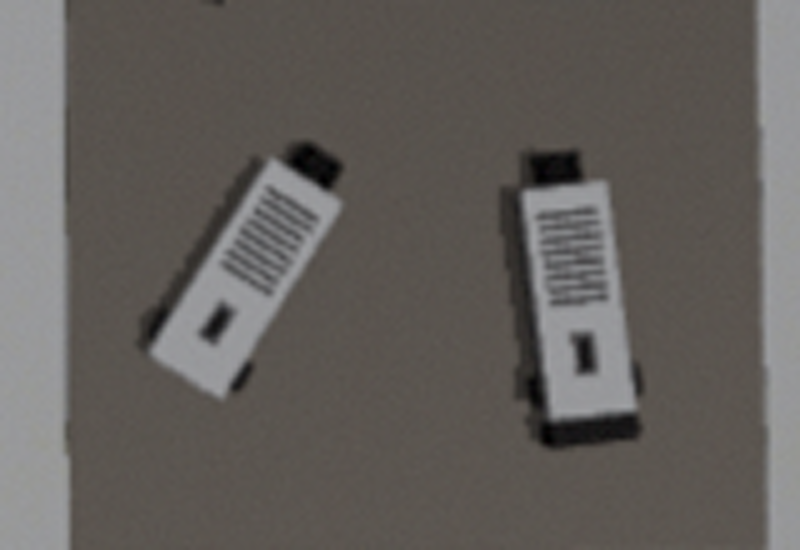

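```bash
python3 - <<'E'
from h import *
np.set_printoptions(precision=3,suppress=True)
c=r.capture("top")
d=r.silhouettes("top","handle")[0]
P,u,v=world(c,d["mask"]);print(u.mean(),v.mean())
g=c["img"][v,u].astype(float).mean(1)
k=(P[:,2]>.028)&(P[:,2]<.045)
br=k&(g>110)
for kk in (k,br):
    Q=P[kk,:2]*1000;print(kk.sum(),cv2.minAreaRect(Q.astype(np.float32)))
Q=P[k,:2]
th=np.radians(-30)
# extents along axis for each thresholds
for th in np.radians([-26,-28,-30,-32,-34]):
    a=np.array([np.cos(th),np.sin(th)]);b=np.array([-a[1],a[0]])
    for kk in(k,br):
        X=P[kk,:2]@a;Y=P[kk,:2]@b
        print(np.degrees(th),np.percentile(X,[0,2,98,100]),np.percentile(Y,[0,2,98,100]))
# high points of tray by rim
P,u,v=world(c);s=(P[:,2]>.022)&(P[:,2]<.042)&(abs(P[:,0]-.593)<.15)&(abs(P[:,1]-.186)<.13)
print(s.sum(),cv2.minAreaRect((P[s,:2]*1000).astype(np.float32)),np.median(P[s,2]))
s=(P[:,2]<.008)&(P[:,2]>-.01)
E
```

```text
198.83485309017223 294.5187436676798
773 ((308.75396728515625, 230.6540985107422), (148.44802856445312, 53.1777458190918), 50.59859085083008)
0 ((0.0, 0.0), (0.0, 0.0), 0.0)
-26.0 [0.137 0.145 0.207 0.214] [0.266 0.273 0.402 0.414]Traceback (most recent call last):
  File "<stdin>", line 18, in <module>
    return _quantile_unchecked(
        a, q, axis, out, overwrite_input, method, keepdims, weights)
    return _ureduce(a,
                    func=_quantile_ureduce_func,
    ...<5 lines>...
                    overwrite_input=overwrite_input,
                    method=method)
    r = func(a, **kwargs)
    result = _quantile(arr,
                       quantiles=q,
    ...<2 lines>...
                       out=out,
                       weights=wgt)
    slices_having_nans = np.isnan(arr[-1, ...])
                                  ~~~^^^^^^^^^
IndexError: index -1 is out of bounds for axis 0 with size 0
```

The crop confirms it: the left handle (top px ~(308,213)) has no cap at its mouth end (~(298,235)), while the right one carries the black cap. Next I'll fit its bright top face directly.

```bash
python3 - <<'E'
from h import *
np.set_printoptions(precision=4,suppress=True)
c=r.capture("top")
P,u,v=world(c);g=c["img"][v,u].astype(float).mean(1)
roi=(u>284)&(u<334)&(v>182)&(v<246)&(P[:,2]>.026)&(P[:,2]<.05)
br=roi&(g>120);print(roi.sum(),br.sum(),np.median(P[br,2]),np.percentile(g[roi],[5,50,95]))
Q=(P[br,:2]*1000).astype(np.float32)
print("bright",cv2.minAreaRect(Q));print("all",cv2.minAreaRect((P[roi,:2]*1000).astype(np.float32)))
rt=cv2.minAreaRect(Q);box=cv2.boxPoints(rt);print(box)
# capped, mat for bounds
m=c["img"].astype(float).mean(2);
s=(P[:,2]>.022)&(P[:,2]<.042)&(abs(P[:,0]-.593)<.15)&(abs(P[:,1]-.186)<.13)
print("tray",s.sum(),cv2.minAreaRect((P[s,:2]*1000).astype(np.float32)))
s=(abs(P[:,0]-.593)<.06)&(abs(P[:,1]-.186)<.05);print("floor",np.median(P[s,2]))
# mat corners from px
K=c["K"];T=c["extrinsics"]
for uu,vv in((273,132),(410,132),(413,270),(275,271)):
    d=np.array([(uu-K[0,2])/K[0,0],-(vv-K[1,2])/K[1,1],-1]);w=T[:3,:3]@d;o=T[:3,3];print(o+w*(.004-o[2])/w[2])
o=r.get_obs();print(o["tcp_pos"],o["tool_rot"],o["grip_width"],o["time"])
E
```

```text
880 564 0.035289208877901546 [ 26.6667 139.6667 154.6667]
bright ((523.8287963867188, -87.18325805664062), (47.930519104003906, 129.0968475341797), 56.70530700683594)
all ((534.3763427734375, -90.12069702148438), (59.53934097290039, 150.864990234375), 60.37716293334961)
[[ 456.7198  -71.7812]
 [ 564.6265 -142.6484]
 [ 590.9377 -102.5853]
 [ 483.0311  -31.7181]]
tray 764 ((608.7156982421875, 180.8602294921875), (265.4076843261719, 196.01785278320312), 3.1639459133148193)
floor 0.003583801151757715
[0.7683 0.0101 0.004 ]
[ 0.7623 -0.3872  0.004 ]
[ 0.3637 -0.3833  0.004 ]
[0.3677 0.0108 0.004 ]
[0.2559 0.5703 0.2313] [0.     0.2093 0.9778 0.0001] 0.0853623313635644 1.4
```

servo_tool:
  plan:
    - {"tx": 1, "ty": -1, "tz": 0, "rx": 0, "ry": 0, "rz": 1, "claw": 85}
    - {"tx": 1, "ty": -1, "tz": 0, "rx": 0, "ry": 0, "rz": 1, "claw": 85}
    - {"tx": 1, "ty": -1, "tz": 0, "rx": 0, "ry": 0, "rz": 1, "claw": 85}
    - {"tx": 1, "ty": -1, "tz": 0, "rx": 0, "ry": 0, "rz": 1, "claw": 85}
    - {"tx": 1, "ty": -1, "tz": 0, "rx": 0, "ry": 0, "rz": 1, "claw": 85}
    - {"tx": 1, "ty": -1, "tz": 0, "rx": 0, "ry": 0, "rz": 1, "claw": 85}
  force: 80

```text
time: 1.9
tcp_pos: [0.4089, 0.417, 0.2314]
tool_rot: [0.0, -0.051, 0.999, -0.0]
wrist_force: [0.8, -1.0, 0.1]
grip_width: 0.085
grasp_force: 0.0
```

servo_tool:
  plan:
    - {"tx": 0.8, "ty": -1, "tz": 0, "rx": 0, "ry": -0.99, "rz": 0, "claw": 85}
    - {"tx": 0.8, "ty": -1, "tz": 0, "rx": 0, "ry": -0.99, "rz": 0, "claw": 85}
    - {"tx": 0.8, "ty": -1, "tz": 0, "rx": 0, "ry": -0.99, "rz": 0, "claw": 85}
    - {"tx": 0.8, "ty": -1, "tz": 0, "rx": 0, "ry": -0.99, "rz": 0, "claw": 85}
    - {"tx": 0.8, "ty": -1, "tz": 0, "rx": 0, "ry": -0.99, "rz": 0, "claw": 85}
    - {"tx": 0.8, "ty": -1, "tz": 0, "rx": 0, "ry": -0.99, "rz": 0, "claw": 85}

```text
time: 2.4
tcp_pos: [0.5268, 0.2673, 0.2311]
tool_rot: [0.256, -0.048, 0.965, -0.014]
wrist_force: [0.4, -0.4, 0.7]
grip_width: 0.085
grasp_force: 0.0
```

```bash
cat >> h.py <<'E'
from scipy.spatial.transform import Rotation as Ro
def st():
    o=r.get_obs();R=Ro.from_quat(np.roll(o["tool_rot"],-1))
    np.set_printoptions(precision=4,suppress=True)
    print("t",o["time"],"tcp",o["tcp_pos"],"q",o["q"],"zax",R.as_matrix()[:,2],"yax",R.as_matrix()[:,1],"w",o["grip_width"],o["grasp_force"],"F",o["wrist_force"]);return o,R
def turn(R,Rt): return (Rt*R.inv()).as_rotvec(degrees=True)/30
def toolR(yaw,tilt):
    # finger line yaw (deg) from world y; tilt>0 = tool leans pointing outward along yaw
    # base: down, y axis = (-sin,cos)
    b=np.array([[-1,0,0],[0,1,0],[0,0,-1.]])
    return Ro.from_euler("z",yaw,degrees=True)*Ro.from_euler("y",-tilt,degrees=True)*Ro.from_matrix(b)
E
python3 -c "
from h import *
o,R=st()"
```

```text
t 2.4 tcp [0.5268 0.2673 0.2311] q [ 0.4524  0.3323  1.942  -0.5289  0.4479 -0.7862] zax [ 0.4962 -0.0018 -0.8682] yax [-0.0856  0.995  -0.051 ] w 0.085021079773711 0.0 F [ 0.4308 -0.4049  0.7359]
```

```bash
python3 -c "
from h import *
o,R=st()
print(turn(R,toolR(6,30)))
print(turn(R,toolR(-12,5)),turn(toolR(-12,5),toolR(-33,-22)))
c=r.capture('top')
P,u,v=world(c);g=c['img'][v,u].astype(float).mean(1)
roi=(u>284)&(u<334)&(v>182)&(v<246)&(P[:,2]>.026)&(P[:,2]<.05)&(g>120)
Q=P[roi,:2];m=Q.mean(0);w,V=np.linalg.eigh(np.cov((Q-m).T));print(m,np.degrees(np.arctan2(V[1,1],V[0,1])),roi.sum())
"
```

```text
t 2.4 tcp [0.5268 0.2673 0.2311] q [ 0.4524  0.3323  1.942  -0.5289  0.4479 -0.7862] zax [ 0.4962 -0.0018 -0.8682] yax [-0.0856  0.995  -0.051 ] w 0.085021079773711 0.0 F [ 0.4308 -0.4049  0.7359]
[ 0.0981 -0.0034  0.0364]
[ 0.1469  0.8161 -0.576 ] [ 0.3463  0.8361 -0.6869]
[ 0.5218 -0.0856] 146.51717121706355 649
```

servo_tool:
  plan:
    - {"tx": 0, "ty": -1, "tz": -0.2, "rx": 0.147, "ry": 0.816, "rz": -0.576, "claw": 85}
    - {"tx": 0, "ty": -1, "tz": -0.2, "rx": 0.147, "ry": 0.816, "rz": -0.576, "claw": 85}
    - {"tx": 0, "ty": -1, "tz": -0.2, "rx": 0.147, "ry": 0.816, "rz": -0.576, "claw": 85}
    - {"tx": 0, "ty": -1, "tz": -0.2, "rx": 0.147, "ry": 0.816, "rz": -0.576, "claw": 85}
    - {"tx": 0, "ty": -1, "tz": -0.2, "rx": 0.147, "ry": 0.816, "rz": -0.576, "claw": 85}

```text
time: 2.87
tcp_pos: [0.5268, 0.1172, 0.2011]
tool_rot: [0.04, 0.107, 0.993, -0.003]
wrist_force: [-0.7, -0.6, -0.2]
grip_width: 0.0851
grasp_force: 0.0
```

```bash
python3 -c "
from h import *
o,R=st()"
```

```text
t 2.8667 tcp [0.5268 0.1172 0.2011] q [ 0.1073  0.3813  1.8492 -0.0308  0.8342 -1.2289] zax [ 0.079  -0.0144 -0.9968] yax [0.213  0.977  0.0028] w 0.08514834268381866 0.0 F [-0.7335 -0.6359 -0.223 ]
```

servo_tool:
  plan:
    - {"tx": 0, "ty": -1, "tz": -0.2, "rx": 0.346, "ry": 0.836, "rz": -0.687, "claw": 85}
    - {"tx": 0, "ty": -1, "tz": -0.2, "rx": 0.346, "ry": 0.836, "rz": -0.687, "claw": 85}
    - {"tx": 0, "ty": -1, "tz": -0.2, "rx": 0.346, "ry": 0.836, "rz": -0.687, "claw": 85}
    - {"tx": 0, "ty": -1, "tz": -0.2, "rx": 0.346, "ry": 0.836, "rz": -0.687, "claw": 85}
    - {"tx": 0, "ty": -1, "tz": -0.2, "rx": 0.346, "ry": 0.836, "rz": -0.687, "claw": 85}
    - {"tx": 0, "ty": -1, "tz": -0.2, "rx": 0.346, "ry": 0.836, "rz": -0.687, "claw": 85}

```text
time: 3.37
tcp_pos: [0.5269, -0.0311, 0.1701]
tool_rot: [-0.185, 0.281, 0.94, 0.056]
wrist_force: [0.4, 0.5, -0.5]
grip_width: 0.0849
grasp_force: 0.0
```

```bash
cat > fk.py <<'E'
import numpy as np
from scipy.spatial.transform import Rotation as Ro
from scipy.optimize import least_squares
def rot(a,t): return Ro.from_euler(a,t).as_matrix()
def fk(q,p):
    a1,d1,L2,e,L3,L6,lat=p
    R1=rot("z",q[0]);R2=R1@rot("y",q[1]);R3=R2@rot("y",q[2]);R4=R3@rot("z",q[3]);R5=R4@rot("y",q[4]);R6=R5@rot("z",q[5])
    x=R1@[a1,lat,d1]+R2@[0,0,L2]+R3@[e,0,L3]+R6@[0,0,L6]
    return x,R6
E
python3 - <<'E'
from h import *; from fk import *
o,R=st()
D=[([1.043,.491,1.559,0,1.092,-.106],[.256,.57,.231]),([.4524,.3323,1.942,-.5289,.4479,-.7862],[.5268,.2673,.2311]),(o["q"],o["tcp_pos"])]
print(fk(o["q"],[0]*7)[1]);print(R.as_matrix())
E
```

```text
t 3.3667 tcp [ 0.5269 -0.0311  0.1701] q [-0.246   0.5622  1.6719  0.1323  1.2795 -1.2983] zax [-0.3168  0.2099 -0.925 ] yax [0.5487 0.836  0.0017] w 0.08488331247352884 0.0 F [ 0.3853  0.4814 -0.4704]
[[-0.5487 -0.7736 -0.3168]
 [-0.836   0.507   0.2099]
 [-0.0017  0.38   -0.925 ]]
[[-0.7736  0.5487 -0.3168]
 [ 0.507   0.836   0.2099]
 [ 0.38    0.0017 -0.925 ]]
```

```bash
cat >> fk.py <<'E'
D=[([1.043,.491,1.559,0,1.092,-.106],[.2559,.5703,.2313]),([.4524,.3323,1.942,-.5289,.4479,-.7862],[.5268,.2673,.2311]),
([.1073,.3813,1.8492,-.0308,.8342,-1.2289],[.5268,.1172,.2011]),([-.246,.5622,1.6719,.1323,1.2795,-1.2983],[.5269,-.0311,.1701])]
fit=least_squares(lambda p:np.concatenate([fk(q,p)[0]-x for q,x in D]),[0.,.3,.45,0,.4,.3,.06])
P=fit.x
lo=np.array([-3.1,-.84,.05,-1.13,.06,-2.69]);hi=np.array([3.1,2.19,2.79,4.28,2.93,2.69])
def ik(pos,R,q0):
    """R tool Rotation"""
    Rt=(R*Ro.from_euler("z",-90,degrees=True)).as_matrix()
    def f(q):
        x,Rq=fk(q,P);return np.concatenate([(x-pos)*5,(Rq-Rt).ravel()])
    s=least_squares(f,np.clip(q0,lo+.01,hi-.01),bounds=(lo,hi));return s.x,np.abs(s.fun).max()
E
python3 - <<'E'
from h import *; from fk import *
print(P,np.abs(fit.fun).max())
q0=r.get_obs()["q"]
print("grasp");
for t in(0,-20,-25): print(t,ik([.523,-.0865,.01],toolR(-33.4,t),q0))
for yaw in(-30,-15,0,10,20,40,60):
  for tilt in(20,30,35,40):
    for z in (.05,.15):
      best=min((ik([.6,.19,z],toolR(yaw,tilt),g) for g in(q0,[.2,.4,1.9,.5,.5,-1.],[.2,.4,1.9,-.8,.5,-.5])),key=lambda s:s[1])
      if z==.05 or best[1]>.005: print(yaw,tilt,z,best[0],round(best[1],4))
E
```

```text
[-4.43540468e-04  1.97534659e-01  5.87113900e-01  4.36649497e-02
  4.11803015e-01  2.55363272e-01  6.59739392e-02] 0.00014418432480750587
grasp
0 (array([-2.88686201e-01,  6.90096828e-01,  1.96829752e+00, -1.39041303e-10,
        4.83198302e-01, -1.27654256e+00]), np.float64(6.588503060326983e-10))
-20 (array([-0.33031103,  0.77932801,  1.76586729,  0.1062207 ,  0.93792191,
       -1.39579669]), np.float64(6.288372600415926e-15))
-25 (array([-0.33851557,  0.80905951,  1.71638626,  0.11858409,  1.04410217,
       -1.40830828]), np.float64(1.6450374396015377e-09))
-30 20 0.05 [ 0.30403365  0.68374961  1.84864421 -0.62655815  0.44393622 -0.1952498 ] 0.0
-30 30 0.05 [ 0.35774506  0.69487638  1.90647619 -1.13        0.43764311  0.33320036] 0.0077
-30 35 0.05 [ 0.37974578  0.69864278  1.884897   -1.13        0.49522127  0.34663869] 0.0644
-30 40 0.05 [ 0.40271649  0.70456725  1.86245247 -1.13        0.55513794  0.36314725] 0.1186
-30 40 0.15 [ 0.40805562  0.54956658  1.89187213 -1.13        0.59033046  0.3056703 ] 0.0323
-15 20 0.05 [ 0.27251407  0.66941943  1.89000278 -0.571538    0.32783
[... 2803 characters left out ...]
9  1.81751309  0.33137435  0.49254115 -2.69      ] 0.1169
60 20 0.15 [ 0.12813676  0.52588275  1.77277644  0.3336046   0.67405914 -2.69      ] 0.0691
60 30 0.05 [ 0.16311758  0.65718733  1.83848909  0.39568247  0.4288935  -2.69      ] 0.2357
60 30 0.15 [ 0.13459245  0.50770262  1.80252819  0.4098545   0.6009111  -2.69      ] 0.1749
60 35 0.05 [ 0.16872567  0.65025221  1.84589264  0.42652282  0.40250195 -2.69      ] 0.2919
60 35 0.15 [ 0.13850607  0.49915995  1.81388642  0.44649148  0.57008868 -2.69      ] 0.2257
60 40 0.05 [ 0.17426829  0.64342745  1.85168401  0.45678963  0.37912588 -2.69      ] 0.3448
60 40 0.15 [ 0.14258073  0.4908589   1.82334693  0.48242983  0.54255835 -2.69      ] 0.274
```

```bash
python3 - <<'E'
from h import *; from fk import *
q0=r.get_obs()["q"]
qg,e=ik([.523,-.0865,.008],toolR(-33.4,0),q0);print("grasp",qg,e)
for yaw in(-80,-100,-120,-140,-160,-175):
  for tilt in(60,70):
    for z in (.06,.15):
      best=min((ik([.593,.186,z],toolR(yaw,tilt),g) for g in(q0,[.2,.8,1.5,0,2,1.3],[.2,.8,1.5,1,1.5,1.],[.2,.8,1.5,-1,1.5,1.])),key=lambda s:s[1])
      print(yaw,tilt,z,best[0],round(best[1],4))
E
```

```text
grasp [-2.88686201e-01  6.93714990e-01  1.96892513e+00 -1.82686771e-10
  4.78952534e-01 -1.27654256e+00] 8.559879757823662e-10
-80 60 0.06 [ 0.53300628  0.93810386  1.56654169 -0.98195419  1.34770011  0.96296144] 0.0
-80 60 0.15 [ 0.53300628  0.81104889  1.55347245 -0.96044793  1.42686621  0.84533274] 0.0
-80 70 0.06 [ 0.55852082  1.00536568  1.53738904 -1.06411124  1.48662383  1.01867865] 0.0
-80 70 0.15 [ 0.55852082  0.87484273  1.53931735 -1.05817397  1.54942816  0.90628846] 0.0
-100 60 0.06 [ 0.48082832  0.99893145  1.37881591 -0.75682207  1.57478355  0.99033928] 0.0
-100 60 0.15 [ 0.48082832  0.88337819  1.3657491  -0.76131783  1.66815557  0.90173523] 0.0
-100 70 0.06 [ 0.50048437  1.06743981  1.33355891 -0.83503066  1.71507788  1.00949649] 0.0
-100 70 0.15 [ 0.50048437  0.94846995  1.33549858 -0.85124328  1.79296954  0.92063989] 0.0
-120 60 0.06 [ 0.4097587   1.05425994  1.22046374 -0.55484012  1.77922677  1.08861315] 0.0
-120 60 0.15 [ 0.4097587   0.94644862  1.20703094 -0.57206763  1.88176803  1.02163718] 0.0
-120 70 0.06 [ 0.42355745  1.12578118  1.15992579 -0.62642911  1.93
[... 482 characters left out ...]
0 60 0.06 [ 0.23739217  1.11175823  1.06360014 -0.10676071  2.00852583  1.46938917] 0.0
-160 60 0.15 [ 0.23739217  1.01030337  1.04942221 -0.1136365   2.12345945  1.45494415] 0.0
-160 70 0.06 [ 0.23983368  1.18820526  0.98519571 -0.12561612  2.18426787  1.4607315 ] 0.0
-160 70 0.15 [ 0.23983368  1.08272444  0.9873626  -0.13619357  2.28670085  1.44360571] 0.0
-175 60 0.06 [0.16849802 1.1066459  1.0773031  0.07743871 2.00226855 1.64391826] 0.0
-175 60 0.15 [0.16849802 1.00467907 1.06320772 0.08237771 2.11796158 1.65440856] 0.0
-175 70 0.06 [0.16671252 1.18257437 1.00060786 0.0908825  2.17718629 1.64990989] 0.0
-175 70 0.15 [0.16671252 1.07662694 1.00275781 0.09847453 2.28052047 1.662307  ] 0.0
```

```bash
python3 - <<'E'
from h import *
o,R=st();print(turn(R,toolR(-33.4,0)),(np.array([.523,-.0865,.09])-o["tcp_pos"])/.15)
E
```

```text
t 3.3667 tcp [ 0.5269 -0.0311  0.1701] q [-0.246   0.5622  1.6719  0.1323  1.2795 -1.2983] zax [-0.3168  0.2099 -0.925 ] yax [0.5487 0.836  0.0017] w 0.08488331247352884 0.0 F [ 0.3853  0.4814 -0.4704]
[-0.4119 -0.6202 -0.0046] [-0.0263 -0.3691 -0.5339]
```

servo_tool:
  plan:
    - {"tx": -0.026, "ty": -0.37, "tz": -0.535, "rx": -0.412, "ry": -0.62, "rz": -0.005, "claw": 85}
    - {"tx": -0.026, "ty": -0.37, "tz": -0.535, "rx": -0.412, "ry": -0.62, "rz": -0.005, "claw": 85}
    - {"tx": -0.026, "ty": -0.37, "tz": -0.535, "rx": -0.412, "ry": -0.62, "rz": -0.005, "claw": 85}
    - {"tx": -0.026, "ty": -0.37, "tz": -0.535, "rx": -0.412, "ry": -0.62, "rz": -0.005, "claw": 85}
    - {"tx": -0.026, "ty": -0.37, "tz": -0.535, "rx": -0.412, "ry": -0.62, "rz": -0.005, "claw": 85}

```text
time: 3.78
tcp_pos: [0.5205, -0.0833, 0.091]
tool_rot: [0.003, 0.283, 0.959, -0.002]
wrist_force: [0.2, 0.6, 0.0]
grip_width: 0.0851
grasp_force: 0.0
```

```bash
python3 - <<'E'
from h import *
o,R=st();print(turn(R,toolR(-33.4,0)),(np.array([.523,-.0865,.008])-o["tcp_pos"])/.15)
c=r.capture("scene");save(c,"pre");cv2.imwrite("pics/precrop.png",cv2.resize(c["img"][80:300,120:420,::-1],(750,550)))
E
```

```text
t 3.7833 tcp [ 0.5205 -0.0833  0.091 ] q [-0.2822  0.5464  1.9388 -0.006   0.6504 -1.2743] zax [ 0.0047 -0.0052 -1.    ] yax [ 0.5429  0.8398 -0.0018] w 0.08505864836125136 0.0 F [0.2179 0.5906 0.0381]
[ 0.0099  0.009  -0.0172] [ 0.0166 -0.0217 -0.5531]
```

View pics/precrop.png

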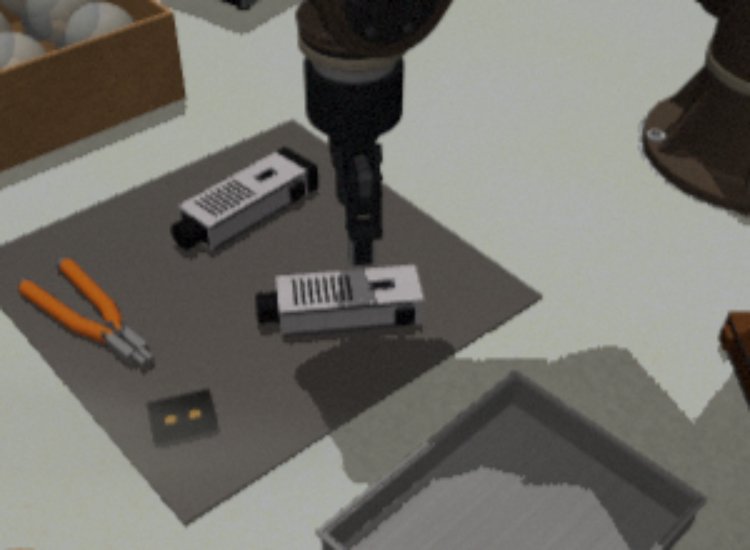

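The gripper sits over the handle's middle (crop ~(360,290)), with the open mouth at right (~(420,285)). I'll descend and grip.

servo_tool:
  plan:
    - {"tx": 0, "ty": 0, "tz": -0.25, "rx": 0, "ry": 0, "rz": 0, "claw": 85}
    - {"tx": 0, "ty": 0, "tz": -0.4, "rx": 0, "ry": 0, "rz": 0, "claw": 85}
    - {"tx": 0, "ty": 0, "tz": -0.5, "rx": 0, "ry": 0, "rz": 0, "claw": 85}
    - {"tx": 0, "ty": 0, "tz": -0.545, "rx": 0, "ry": 0, "rz": 0, "claw": 85}
    - {"tx": 0, "ty": 0, "tz": -0.545, "rx": 0, "ry": 0, "rz": 0, "claw": 85}
    - {"tx": 0, "ty": 0, "tz": -0.545, "rx": 0, "ry": 0, "rz": 0, "claw": 85}
  force: 100

```text
time: 4.33
tcp_pos: [0.5227, -0.0849, 0.01]
tool_rot: [0.003, 0.284, 0.959, -0.001]
wrist_force: [1.3, -0.2, -0.2]
grip_width: 0.0852
grasp_force: 0.0
```

servo_tool:
  plan:
    - {"claw": 30}
    - {"claw": 30}
    - {"claw": 30}
    - {"claw": 30}
    - {"claw": 30}
    - {"claw": 30}
    - {"claw": 30}
    - {"claw": 30}
  force: 100

```text
schema error: expected keys tx, ty, tz, rx, ry, rz, claw
```

servo_tool:
  plan:
    - {"tx": 0, "ty": 0, "tz": 0, "rx": 0, "ry": 0, "rz": 0, "claw": 30}
    - {"tx": 0, "ty": 0, "tz": 0, "rx": 0, "ry": 0, "rz": 0, "claw": 30}
    - {"tx": 0, "ty": 0, "tz": 0, "rx": 0, "ry": 0, "rz": 0, "claw": 30}
    - {"tx": 0, "ty": 0, "tz": 0, "rx": 0, "ry": 0, "rz": 0, "claw": 30}
    - {"tx": 0, "ty": 0, "tz": 0, "rx": 0, "ry": 0, "rz": 0, "claw": 30}
    - {"tx": 0, "ty": 0, "tz": 0, "rx": 0, "ry": 0, "rz": 0, "claw": 30}
    - {"tx": 0, "ty": 0, "tz": 0, "rx": 0, "ry": 0, "rz": 0, "claw": 30}
    - {"tx": 0, "ty": 0, "tz": 0, "rx": 0, "ry": 0, "rz": 0, "claw": 30}
  force: 100

```text
time: 5.0
tcp_pos: [0.5223, -0.0853, 0.0106]
tool_rot: [0.003, 0.285, 0.959, -0.002]
wrist_force: [-3.1, 0.8, 12.0]
grip_width: 0.0462
grasp_force: 103.5
```

servo_tool:
  plan:
    - {"tx": 0, "ty": 0, "tz": 0.1, "rx": 0, "ry": 0, "rz": 0, "claw": 30}
    - {"tx": 0, "ty": 0, "tz": 0.25, "rx": 0, "ry": 0, "rz": 0, "claw": 30}
    - {"tx": 0, "ty": 0, "tz": 0.45, "rx": 0, "ry": 0, "rz": 0, "claw": 30}
    - {"tx": 0, "ty": 0, "tz": 0.65, "rx": 0, "ry": 0, "rz": 0, "claw": 30}
    - {"tx": 0, "ty": 0, "tz": 0.85, "rx": 0, "ry": 0, "rz": 0, "claw": 30}
    - {"tx": 0, "ty": 0, "tz": 1, "rx": 0, "ry": 0, "rz": 0, "claw": 30}
    - {"tx": 0, "ty": 0, "tz": 1, "rx": 0, "ry": 0, "rz": 0, "claw": 30}
    - {"tx": 0, "ty": 0, "tz": 1, "rx": 0, "ry": 0, "rz": 0, "claw": 30}

```text
time: 5.67
tcp_pos: [0.522, -0.0853, 0.1602]
tool_rot: [0.003, 0.285, 0.959, -0.002]
wrist_force: [-0.5, -0.5, -3.2]
grip_width: 0.046
grasp_force: 103.3
```

```bash
python3 - <<'E'
from h import *; from fk import *
o,R=st()
q=o["q"]
# waypoints: yaw/pos, check each turn and IK continuity
W=[((.55,.02,.17),toolR(-60,10)),((.58,.12,.18),toolR(-86,30)),((.593,.186,.19),toolR(-112,50)),((.593,.186,.19),toolR(-140,66))]
p=np.array([.523,-.0865,.158]);Rp=toolR(-33.4,0)
for x,Rt in W:
    q,e=ik(x,Rt,q);print((np.array(x)-p)/.15,turn(Rp,Rt),np.linalg.norm(turn(Rp,Rt))*30/7.16,q,round(e,4));p=np.array(x);Rp=Rt
c=r.capture("scene");cv2.imwrite("pics/lift.png",cv2.resize(c["img"][40:260,120:420,::-1],(750,550)))
E
```

```text
t 5.6667 tcp [ 0.522  -0.0853  0.1602] q [-0.2854  0.4431  1.8768 -0.0043  0.8149 -1.2759] zax [ 0.0056 -0.0049 -1.    ] yax [ 0.5458  0.8379 -0.001 ] w 0.046028493343701925 103.29972982406616 F [-0.5353 -0.501  -3.1667]
[0.18 0.71 0.08] [-0.2448 -0.2307 -0.8844] 3.9645042034050904 [-0.0144  0.4396  1.8619 -0.2177  0.7619 -0.386 ] 0.0
[0.2    0.6667 0.0667] [-0.643  -0.1966 -0.8578] 4.566630002844323 [ 0.3026  0.5794  1.6538 -0.5731  1.1133  0.5449] 0.0
[0.0867 0.44   0.0667] [-0.6641  0.1052 -0.8578] 4.566630002844324 [ 0.4171  0.8124  1.2925 -0.5692  1.7176  0.9203] 0.0
[0. 0. 0.] [-0.4358  0.3166 -0.9272] 4.492950160907763 [ 0.3321  0.9924  1.0461 -0.4123  2.1872  1.1685] 0.0
```

View pics/lift.png

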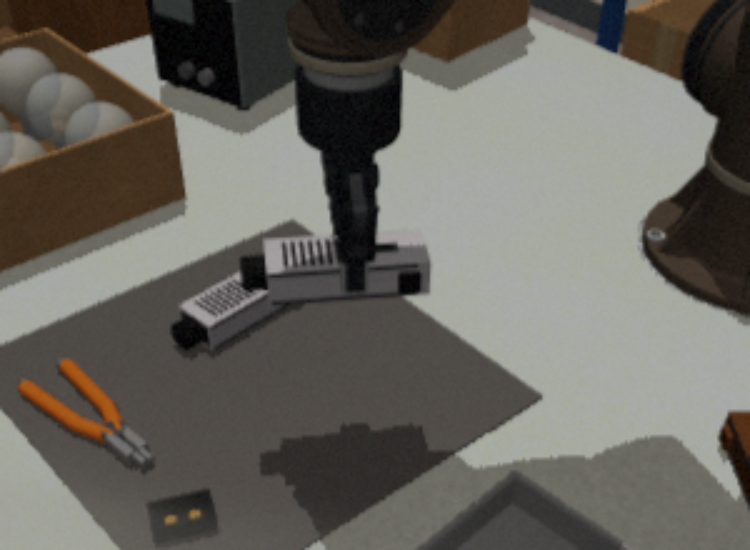

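servo_tool:
  plan:
    - {"tx": 0.03, "ty": 0.12, "tz": 0.013, "rx": -0.041, "ry": -0.038, "rz": -0.147, "claw": 30}
    - {"tx": 0.06, "ty": 0.24, "tz": 0.026, "rx": -0.082, "ry": -0.077, "rz": -0.295, "claw": 30}
    - {"tx": 0.09, "ty": 0.36, "tz": 0.04, "rx": -0.122, "ry": -0.115, "rz": -0.442, "claw": 30}
    - {"tx": 0.12, "ty": 0.47, "tz": 0.053, "rx": -0.163, "ry": -0.154, "rz": -0.59, "claw": 30}
    - {"tx": 0.15, "ty": 0.59, "tz": 0.066, "rx": -0.204, "ry": -0.192, "rz": -0.737, "claw": 30}
    - {"tx": 0.18, "ty": 0.71, "tz": 0.08, "rx": -0.245, "ry": -0.231, "rz": -0.884, "claw": 30}

```text
time: 6.22
tcp_pos: [0.5483, 0.0221, 0.1695]
tool_rot: [0.077, 0.497, 0.863, -0.047]
wrist_force: [1.1, -0.4, -1.6]
grip_width: 0.0461
grasp_force: 103.7
```

servo_tool:
  plan:
    - {"tx": 0.033, "ty": 0.11, "tz": 0.011, "rx": -0.107, "ry": -0.033, "rz": -0.143, "claw": 30}
    - {"tx": 0.067, "ty": 0.22, "tz": 0.022, "rx": -0.214, "ry": -0.066, "rz": -0.286, "claw": 30}
    - {"tx": 0.1, "ty": 0.33, "tz": 0.033, "rx": -0.322, "ry": -0.098, "rz": -0.429, "claw": 30}
    - {"tx": 0.133, "ty": 0.44, "tz": 0.044, "rx": -0.429, "ry": -0.131, "rz": -0.572, "claw": 30}
    - {"tx": 0.167, "ty": 0.555, "tz": 0.056, "rx": -0.536, "ry": -0.164, "rz": -0.715, "claw": 30}
    - {"tx": 0.2, "ty": 0.667, "tz": 0.067, "rx": -0.643, "ry": -0.197, "rz": -0.858, "claw": 30}

```text
time: 6.72
tcp_pos: [0.5785, 0.1223, 0.1796]
tool_rot: [0.191, 0.657, 0.706, -0.181]
wrist_force: [0.5, -0.1, -2.1]
grip_width: 0.0461
grasp_force: 103.7
```

servo_tool:
  plan:
    - {"tx": 0.014, "ty": 0.073, "tz": 0.011, "rx": -0.111, "ry": 0.017, "rz": -0.143, "claw": 30}
    - {"tx": 0.029, "ty": 0.147, "tz": 0.022, "rx": -0.221, "ry": 0.035, "rz": -0.286, "claw": 30}
    - {"tx": 0.043, "ty": 0.22, "tz": 0.033, "rx": -0.332, "ry": 0.053, "rz": -0.429, "claw": 30}
    - {"tx": 0.058, "ty": 0.293, "tz": 0.044, "rx": -0.443, "ry": 0.07, "rz": -0.572, "claw": 30}
    - {"tx": 0.072, "ty": 0.367, "tz": 0.056, "rx": -0.553, "ry": 0.088, "rz": -0.715, "claw": 30}
    - {"tx": 0.087, "ty": 0.44, "tz": 0.067, "rx": -0.664, "ry": 0.105, "rz": -0.858, "claw": 30}

```text
time: 7.22
tcp_pos: [0.5916, 0.1882, 0.1891]
tool_rot: [0.236, 0.749, 0.507, -0.356]
wrist_force: [0.2, 0.1, -2.3]
grip_width: 0.0462
grasp_force: 103.6
```

servo_tool:
  plan:
    - {"tx": 0, "ty": 0, "tz": 0, "rx": -0.073, "ry": 0.053, "rz": -0.155, "claw": 30}
    - {"tx": 0, "ty": 0, "tz": 0, "rx": -0.145, "ry": 0.106, "rz": -0.309, "claw": 30}
    - {"tx": 0, "ty": 0, "tz": 0, "rx": -0.218, "ry": 0.158, "rz": -0.464, "claw": 30}
    - {"tx": 0, "ty": 0, "tz": 0, "rx": -0.29, "ry": 0.211, "rz": -0.618, "claw": 30}
    - {"tx": 0, "ty": 0, "tz": 0, "rx": -0.363, "ry": 0.264, "rz": -0.773, "claw": 30}
    - {"tx": 0, "ty": 0, "tz": 0, "rx": -0.436, "ry": 0.317, "rz": -0.927, "claw": 30}
    - {"tx": 0, "ty": 0, "tz": 0, "rx": -0.436, "ry": 0.317, "rz": -0.927, "claw": 30}
    - {"tx": 0, "ty": 0, "tz": 0, "rx": -0.436, "ry": 0.317, "rz": -0.927, "claw": 30}

```text
time: 7.88
tcp_pos: [0.5921, 0.1865, 0.1886]
tool_rot: [0.185, 0.785, 0.289, -0.516]
wrist_force: [0.3, -0.0, -2.9]
grip_width: 0.0463
grasp_force: 103.7
```

```bash
python3 - <<'E'
from h import *; from fk import *
o,R=st();M=R.as_matrix()
h=-M[:,0]  # handle +x
hz=-M[:,2]
ang=np.degrees(np.arccos(h[2]));e=o["tcp_pos"]+h*(-.065)+hz*(-.0066)
print("handle x",h,"ang",ang,"mouth low edge",e,"far edge",e+hz*.031)
tr=np.array([.5925,.185]);a=np.radians(4);d=e[:2]-tr;print("in tray",d@[np.cos(a),np.sin(a)],d@[-np.sin(a),np.cos(a)])
c=r.capture("scene");cv2.imwrite("pics/tilt.png",cv2.resize(c["img"][130:390,190:470,::-1],(646,600)))
c2=r.capture("top");save(c2,"top1")
E
```

```text
t 7.8833 tcp [0.5921 0.1865 0.1886] q [ 0.3332  0.9961  1.0461 -0.4127  2.1914  1.1618] zax [-0.7027 -0.5885 -0.3999] yax [ 0.6446 -0.7645 -0.0078] w 0.04633049195782271 103.7065064907074 F [ 0.3442 -0.0272 -2.903 ]
handle x [-0.3012 -0.2633  0.9165] ang 23.57809101705621 mouth low edge [0.607  0.1998 0.1264] far edge [0.6288 0.218  0.1388]
in tray 0.015541871681058146 0.013720650200619543
```

View pics/tilt.png

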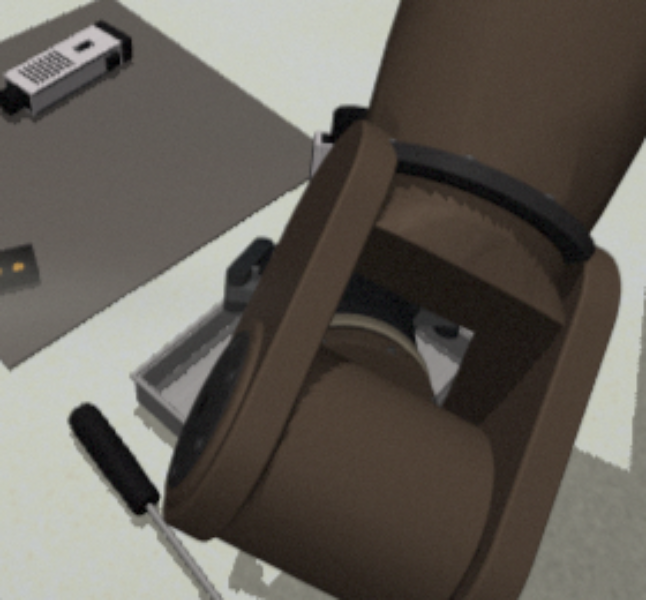

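The view is from beyond the wrist: the tilted handle shows between the arm links, its collar end up at ~(320,150), over the tray. The pose numbers put the mouth inside the tray, so I'll lower it and touch gently first.

servo_tool:
  plan:
    - {"tx": 0, "ty": 0, "tz": -0.08, "rx": 0, "ry": 0, "rz": 0, "claw": 30}
    - {"tx": 0, "ty": 0, "tz": -0.22, "rx": 0, "ry": 0, "rz": 0, "claw": 30}
    - {"tx": 0, "ty": 0, "tz": -0.38, "rx": 0, "ry": 0, "rz": 0, "claw": 30}
    - {"tx": 0, "ty": 0, "tz": -0.54, "rx": 0, "ry": 0, "rz": 0, "claw": 30}
    - {"tx": 0, "ty": 0, "tz": -0.66, "rx": 0, "ry": 0, "rz": 0, "claw": 30}
    - {"tx": 0, "ty": 0, "tz": -0.72, "rx": 0, "ry": 0, "rz": 0, "claw": 30}
    - {"tx": 0, "ty": 0, "tz": -0.75, "rx": 0, "ry": 0, "rz": 0, "claw": 30}
    - {"tx": 0, "ty": 0, "tz": -0.77, "rx": 0, "ry": 0, "rz": 0, "claw": 30}

```text
time: 8.65
tcp_pos: [0.5921, 0.1875, 0.0758]
tool_rot: [0.185, 0.786, 0.288, -0.515]
wrist_force: [-0.1, 0.8, -2.4]
grip_width: 0.0463
grasp_force: 103.7
```

servo_tool:
  plan:
    - {"tx": 0, "ty": 0, "tz": -0.02, "rx": 0, "ry": 0, "rz": 0, "claw": 30}
    - {"tx": 0, "ty": 0, "tz": -0.04, "rx": 0, "ry": 0, "rz": 0, "claw": 30}
    - {"tx": 0, "ty": 0, "tz": -0.06, "rx": 0, "ry": 0, "rz": 0, "claw": 30}
    - {"tx": 0, "ty": 0, "tz": -0.06, "rx": 0, "ry": 0, "rz": 0, "claw": 30}

```text
time: 8.98
tcp_pos: [0.592, 0.1873, 0.0669]
tool_rot: [0.185, 0.786, 0.288, -0.515]
wrist_force: [-0.4, 0.6, -3.0]
grip_width: 0.0463
grasp_force: 103.7
```

servo_tool:
  plan:
    - {"tx": 0, "ty": 0, "tz": -0.01, "rx": 0, "ry": 0, "rz": 0, "claw": 30}
    - {"tx": 0, "ty": 0, "tz": -0.02, "rx": 0, "ry": 0, "rz": 0, "claw": 30}
    - {"tx": 0, "ty": 0, "tz": -0.03, "rx": 0, "ry": 0, "rz": 0, "claw": 30}
    - {"tx": 0, "ty": 0, "tz": -0.03, "rx": 0, "ry": 0, "rz": 0, "claw": 30}

```text
time: 9.32
tcp_pos: [0.592, 0.1873, 0.0622]
tool_rot: [0.185, 0.786, 0.288, -0.515]
wrist_force: [0.1, 0.4, -2.3]
grip_width: 0.046
grasp_force: 103.8
```

servo_tool:
  plan:
    - {"tx": 0, "ty": 0, "tz": -0.01, "rx": 0, "ry": 0, "rz": 0, "claw": 30}
    - {"tx": 0, "ty": 0, "tz": -0.02, "rx": 0, "ry": 0, "rz": 0, "claw": 30}
    - {"tx": 0, "ty": 0, "tz": -0.02, "rx": 0, "ry": 0, "rz": 0, "claw": 30}

```text
time: 9.57
tcp_pos: [0.592, 0.1874, 0.0619]
tool_rot: [0.186, 0.786, 0.287, -0.515]
wrist_force: [-1.7, 0.1, 12.3]
grip_width: 0.0462
grasp_force: 104.7
```

servo_tool:
  plan:
    - {"tx": 0, "ty": 0, "tz": 0.2, "rx": 0, "ry": 0, "rz": 0, "claw": 30}
    - {"tx": 0, "ty": 0, "tz": 0.4, "rx": 0, "ry": 0, "rz": 0, "claw": 30}
    - {"tx": 0, "ty": 0, "tz": 0.42, "rx": 0, "ry": 0, "rz": 0, "claw": 30}
    - {"tx": 0, "ty": 0, "tz": 0.28, "rx": 0, "ry": 0, "rz": 0, "claw": 30}
    - {"tx": 0, "ty": 0, "tz": 0.11, "rx": 0, "ry": 0, "rz": 0, "claw": 30}
    - {"tx": 0, "ty": 0, "tz": -0.06, "rx": 0, "ry": 0, "rz": 0, "claw": 30}
    - {"tx": 0, "ty": 0, "tz": 0.05, "rx": 0, "ry": 0, "rz": 0, "claw": 30}
    - {"tx": 0, "ty": 0, "tz": 0.05, "rx": 0, "ry": 0, "rz": 0, "claw": 30}

```text
time: 10.23
tcp_pos: [0.592, 0.1873, 0.0669]
tool_rot: [0.185, 0.786, 0.288, -0.515]
wrist_force: [0.8, 0.7, -0.4]
grip_width: 0.0463
grasp_force: 115.0
```

servo_tool:
  plan:
    - {"tx": 0, "ty": 0, "tz": 0.1, "rx": 0, "ry": 0, "rz": 0, "claw": 30}
    - {"tx": 0, "ty": 0, "tz": 0.25, "rx": 0, "ry": 0, "rz": 0, "claw": 30}
    - {"tx": 0, "ty": 0, "tz": 0.4, "rx": 0, "ry": 0, "rz": 0, "claw": 30}
    - {"tx": 0, "ty": 0, "tz": 0.47, "rx": 0, "ry": 0, "rz": 0, "claw": 30}
    - {"tx": 0, "ty": 0, "tz": 0.47, "rx": 0, "ry": 0, "rz": 0, "claw": 30}
    - {"tx": 0, "ty": 0, "tz": 0.47, "rx": 0, "ry": 0, "rz": 0, "claw": 30}

```text
time: 10.73
tcp_pos: [0.592, 0.1873, 0.1374]
tool_rot: [0.185, 0.786, 0.288, -0.514]
wrist_force: [-0.8, -0.3, -2.0]
grip_width: 0.046
grasp_force: 115.2
```

```bash
python3 - <<'E'
from h import *
st()
for n in("top","scene"):
    c=r.capture(n);save(c,n+"2")
    for d in r.spot_in(n,"pack"): print(n,d["p"],tow(c,d["at"]))
E
```

```text
t 10.7333 tcp [0.592  0.1873 0.1374] q [ 0.3339  1.0499  1.062  -0.3922  2.1251  1.1988] zax [-0.7021 -0.5875 -0.4024] yax [ 0.6436 -0.7653 -0.0055] w 0.046040757980670664 115.18218398094177 F [-0.8287 -0.2771 -1.9588]
top 0.54 [0.6453 0.2359 0.0677]
scene 0.19 [0.6429 0.1131 0.0034]
```

```bash
python3 - <<'E'
import cv2,numpy as np
a=cv2.imread("pics/top2.png")[120:260,140:300];b=cv2.imread("pics/scene2.png")[180:380,200:420]
cv2.imwrite("pics/two2.png",np.hstack([cv2.resize(a,(400,350)),cv2.resize(b,(385,350))]))
E
```

```text
(no output)
```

View pics/two2.png

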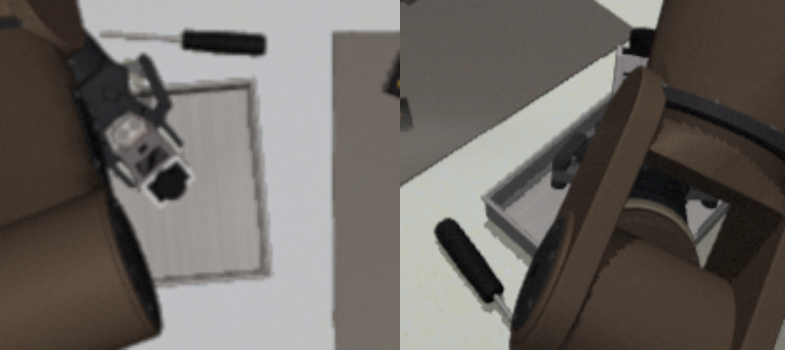

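On the left (top view), two white cell ends show at crop (130,130) and (140,80), about z 0.068, just beyond the mouth. That means the pack is out and standing in the tray. I'll raise straight up and look again.

servo_tool:
  plan:
    - {"tx": 0, "ty": 0, "tz": 0.1, "rx": 0, "ry": 0, "rz": 0, "claw": 30}
    - {"tx": 0, "ty": 0, "tz": 0.25, "rx": 0, "ry": 0, "rz": 0, "claw": 30}
    - {"tx": 0, "ty": 0, "tz": 0.4, "rx": 0, "ry": 0, "rz": 0, "claw": 30}
    - {"tx": 0, "ty": 0, "tz": 0.5, "rx": 0, "ry": 0, "rz": 0, "claw": 30}
    - {"tx": 0, "ty": 0, "tz": 0.5, "rx": 0, "ry": 0, "rz": 0, "claw": 30}
    - {"tx": 0, "ty": 0, "tz": 0.5, "rx": 0, "ry": 0, "rz": 0, "claw": 30}

```text
time: 11.43
tcp_pos: [0.592, 0.1873, 0.2129]
tool_rot: [0.185, 0.786, 0.288, -0.514]
wrist_force: [-1.3, 0.6, -1.9]
grip_width: 0.0459
grasp_force: 115.2
```

```bash
python3 - <<'E'
from h import *
from fk import *
o,R=st();q=o["q"]
for n in("top","scene"):
    c=r.capture(n);save(c,n+"3")
    for d in r.spot_in(n,"pack"): print(n,d["p"],tow(c,d["at"]))
a=cv2.imread("pics/top3.png")[120:260,140:300];b=cv2.imread("pics/scene3.png")[180:380,200:420]
cv2.imwrite("pics/two3.png",np.hstack([cv2.resize(a,(400,350)),cv2.resize(b,(385,350))]))
p=o["tcp_pos"];Rp=R
for x,Rt in[((.593,.187,.22),toolR(-112,50)),((.575,.12,.21),toolR(-86,30)),((.55,.02,.19),toolR(-60,10)),((.522,-.0853,.16),toolR(-33.2,0)),((.522,-.0853,.012),toolR(-33.2,0))]:
    q,e=ik(x,Rt,q);print((np.array(x)-p)/.15,turn(Rp,Rt),q,round(e,4));p=np.array(x);Rp=Rt
E
```

```text
t 11.4333 tcp [0.592  0.1873 0.2129] q [ 0.3339  0.9712  1.0343 -0.4211  2.2224  1.148 ] zax [-0.7019 -0.5874 -0.4028] yax [ 0.6436 -0.7654 -0.0053] w 0.04594573318559261 115.18247365951538 F [-1.3213  0.5599 -1.8775]
top 0.68 [0.6637 0.2545 0.0425]
[ 0.0066 -0.002   0.0476] [ 0.4367 -0.3295  0.9236] [ 0.4183  0.7831  1.2694 -0.5733  1.7622  0.8925] 0.0
[-0.12   -0.4467 -0.0667] [ 0.6641 -0.1052  0.8578] [ 0.305   0.5384  1.6383 -0.5585  1.162   0.5133] 0.0
[-0.1667 -0.6667 -0.1333] [0.643  0.1966 0.8578] [-0.0144  0.4129  1.8411 -0.2077  0.8083 -0.4002] 0.0
[-0.1867 -0.702  -0.2   ] [0.2444 0.2311 0.891 ] [-0.287   0.4454  1.873  -0.      0.8232 -1.2784] 0.0
[ 0.      0.     -0.9867] [0. 0. 0.] [-0.287   0.6856  1.9706 -0.      0.4854 -1.2784] 0.0
```

View pics/two3.png

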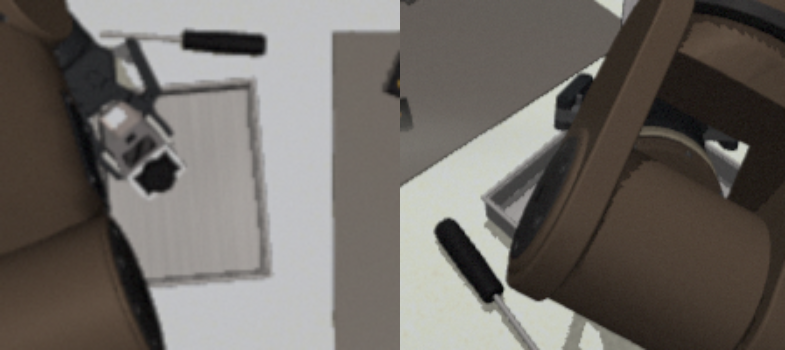

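servo_tool:
  plan:
    - {"tx": 0, "ty": 0, "tz": 0.03, "rx": 0.073, "ry": -0.055, "rz": 0.154, "claw": 30}
    - {"tx": 0, "ty": 0, "tz": 0.05, "rx": 0.146, "ry": -0.11, "rz": 0.308, "claw": 30}
    - {"tx": 0, "ty": 0, "tz": 0.05, "rx": 0.218, "ry": -0.165, "rz": 0.462, "claw": 30}
    - {"tx": 0, "ty": 0, "tz": 0.05, "rx": 0.291, "ry": -0.22, "rz": 0.616, "claw": 30}
    - {"tx": 0, "ty": 0, "tz": 0.05, "rx": 0.364, "ry": -0.275, "rz": 0.77, "claw": 30}
    - {"tx": 0, "ty": 0, "tz": 0.05, "rx": 0.437, "ry": -0.33, "rz": 0.924, "claw": 30}

```text
time: 12.13
tcp_pos: [0.5919, 0.1876, 0.2189]
tool_rot: [0.237, 0.75, 0.509, -0.35]
wrist_force: [0.2, 0.6, -2.0]
grip_width: 0.046
grasp_force: 115.1
```

servo_tool:
  plan:
    - {"tx": -0.02, "ty": -0.075, "tz": -0.01, "rx": 0.111, "ry": -0.017, "rz": 0.143, "claw": 30}
    - {"tx": -0.04, "ty": -0.15, "tz": -0.02, "rx": 0.221, "ry": -0.035, "rz": 0.286, "claw": 30}
    - {"tx": -0.06, "ty": -0.22, "tz": -0.03, "rx": 0.332, "ry": -0.053, "rz": 0.429, "claw": 30}
    - {"tx": -0.08, "ty": -0.3, "tz": -0.045, "rx": 0.443, "ry": -0.07, "rz": 0.572, "claw": 30}
    - {"tx": -0.1, "ty": -0.37, "tz": -0.055, "rx": 0.553, "ry": -0.088, "rz": 0.715, "claw": 30}
    - {"tx": -0.12, "ty": -0.447, "tz": -0.067, "rx": 0.664, "ry": -0.105, "rz": 0.858, "claw": 30}

```text
time: 12.63
tcp_pos: [0.5734, 0.1201, 0.2091]
tool_rot: [0.189, 0.657, 0.708, -0.176]
wrist_force: [1.4, -0.3, -1.2]
grip_width: 0.0461
grasp_force: 115.0
```

servo_tool:
  plan:
    - {"tx": -0.028, "ty": -0.11, "tz": -0.02, "rx": 0.107, "ry": 0.033, "rz": 0.143, "claw": 30}
    - {"tx": -0.055, "ty": -0.22, "tz": -0.04, "rx": 0.214, "ry": 0.066, "rz": 0.286, "claw": 30}
    - {"tx": -0.083, "ty": -0.33, "tz": -0.065, "rx": 0.322, "ry": 0.098, "rz": 0.429, "claw": 30}
    - {"tx": -0.11, "ty": -0.44, "tz": -0.09, "rx": 0.429, "ry": 0.131, "rz": 0.572, "claw": 30}
    - {"tx": -0.14, "ty": -0.55, "tz": -0.11, "rx": 0.536, "ry": 0.164, "rz": 0.715, "claw": 30}
    - {"tx": -0.167, "ty": -0.667, "tz": -0.133, "rx": 0.643, "ry": 0.197, "rz": 0.858, "claw": 30}

```text
time: 13.13
tcp_pos: [0.5483, 0.0202, 0.1895]
tool_rot: [0.076, 0.497, 0.863, -0.044]
wrist_force: [-0.5, 0.7, -2.5]
grip_width: 0.0461
grasp_force: 115.0
```

servo_tool:
  plan:
    - {"tx": -0.03, "ty": -0.12, "tz": -0.03, "rx": 0.041, "ry": 0.038, "rz": 0.148, "claw": 30}
    - {"tx": -0.06, "ty": -0.24, "tz": -0.06, "rx": 0.082, "ry": 0.077, "rz": 0.297, "claw": 30}
    - {"tx": -0.09, "ty": -0.35, "tz": -0.1, "rx": 0.122, "ry": 0.115, "rz": 0.445, "claw": 30}
    - {"tx": -0.12, "ty": -0.47, "tz": -0.13, "rx": 0.163, "ry": 0.154, "rz": 0.594, "claw": 30}
    - {"tx": -0.15, "ty": -0.59, "tz": -0.17, "rx": 0.204, "ry": 0.192, "rz": 0.742, "claw": 30}
    - {"tx": -0.187, "ty": -0.7, "tz": -0.2, "rx": 0.244, "ry": 0.231, "rz": 0.891, "claw": 30}
    - {"tx": -0.187, "ty": -0.7, "tz": -0.2, "rx": 0.244, "ry": 0.231, "rz": 0.891, "claw": 30}
    - {"tx": -0.187, "ty": -0.7, "tz": -0.2, "rx": 0.244, "ry": 0.231, "rz": 0.891, "claw": 30}

```text
time: 13.8
tcp_pos: [0.5206, -0.0848, 0.1592]
tool_rot: [0.0, 0.288, 0.958, -0.001]
wrist_force: [0.1, -0.2, -1.1]
grip_width: 0.0461
grasp_force: 114.9
```

```bash
python3 - <<'E'
from h import *
o,R=st();print(turn(R,toolR(-33.2,0)))
for n in("top","scene"):
    c=r.capture(n);save(c,n+"4")
    for d in r.spot_in(n,"pack"): print(n,d["p"],tow(c,d["at"]))
    for d in r.silhouettes(n,"pack"):
        P,u,v=world(c,d["mask"]);print("mask",d["p"],np.percentile(P,[3,50,97],axis=0))
# handle's lower line in scene view: tube-side points below tool
c=r.capture("scene")
for d in r.silhouettes("scene","handle"):
    P,u,v=world(c,d["mask"]);k=P[:,2]>.09
    if k.sum()<50: continue
    a=np.array([np.cos(np.radians(-33.2)),np.sin(np.radians(-33.2))])
    s=(P[k,:2]-o["tcp_pos"][:2])@a;z=P[k,2]
    for lo in np.arange(-.07,.07,.02):
        m=(s>lo)&(s<lo+.02)
        if m.sum()>5: print(round(lo+.01,3),np.percentile(z[m],[3,97]))
a=cv2.imread("pics/top4.png")[120:260,160:320];b=cv2.imread("pics/scene4.png")[120:380,180:420]
cv2.imwrite("pics/two4.png",np.hstack([cv2.resize(a,(400,350)),cv2.resize(b,(380,350))]))
E
```

```text
t 13.8 tcp [ 0.5206 -0.0848  0.1592] q [-0.2855  0.4444  1.8778 -0.0036  0.8185 -1.2689] zax [ 0.0001 -0.0027 -1.    ] yax [ 0.5521  0.8338 -0.0022] w 0.04608649626081341 114.92999196052551 F [ 0.0559 -0.2034 -1.1374]
[0.0052 0.0003 0.0104]
top 0.74 [0.6522 0.2419 0.0345]
mask 0.63 [[0.6243 0.2138 0.019 ]
 [0.6535 0.239  0.0366]
 [0.6806 0.2651 0.052 ]]
scene 0.91 [0.6628 0.2459 0.04  ]
mask 0.89 [[0.6277 0.215  0.0215]
 [0.6624 0.2461 0.0391]
 [0.6856 0.2699 0.0499]]
-0.06 [0.1624 0.1906]
-0.04 [0.1629 0.1901]
-0.02 [0.1603 0.1897]
0.0 [0.1586 0.1873]
0.02 [0.1569 0.1875]
0.04 [0.1551 0.1859]
0.06 [0.1554 0.1854]
0.08 [0.1568 0.1836]
```

View pics/two4.png

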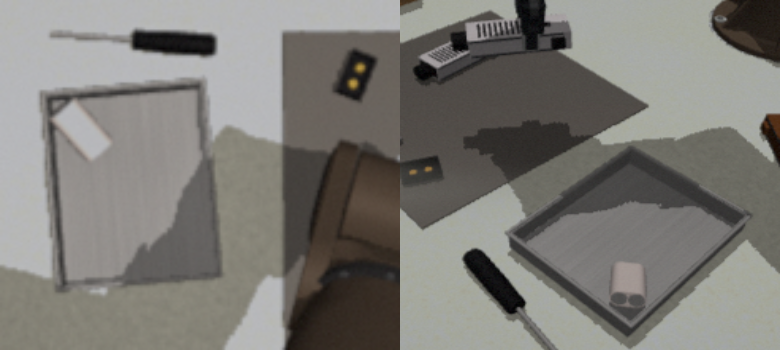

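The pack lies in the tray, leaning on the far-left corner walls at top px ~(192,172), and is well inside. The handle is held about 2.5° mouth-up, so I'll level it and lower it onto the mat.

servo_tool:
  plan:
    - {"tx": 0, "ty": 0, "tz": -0.1, "rx": -0.047, "ry": -0.073, "rz": 0, "claw": 30}
    - {"tx": 0, "ty": 0, "tz": -0.3, "rx": -0.047, "ry": -0.073, "rz": 0, "claw": 30}
    - {"tx": 0, "ty": 0, "tz": -0.5, "rx": -0.047, "ry": -0.073, "rz": 0, "claw": 30}
    - {"tx": 0, "ty": 0, "tz": -0.7, "rx": -0.047, "ry": -0.073, "rz": 0, "claw": 30}
    - {"tx": 0, "ty": 0, "tz": -0.83, "rx": -0.047, "ry": -0.073, "rz": 0, "claw": 30}
    - {"tx": 0, "ty": 0, "tz": -0.9, "rx": -0.047, "ry": -0.073, "rz": 0, "claw": 30}
    - {"tx": 0, "ty": 0, "tz": -0.93, "rx": -0.047, "ry": -0.073, "rz": 0, "claw": 30}
    - {"tx": 0, "ty": 0, "tz": -0.93, "rx": -0.047, "ry": -0.073, "rz": 0, "claw": 30}

```text
time: 14.87
tcp_pos: [0.5211, -0.084, 0.0202]
tool_rot: [0.023, 0.287, 0.958, -0.007]
wrist_force: [-0.0, 0.3, -1.4]
grip_width: 0.0461
grasp_force: 115.1
```

servo_tool:
  plan:
    - {"tx": 0, "ty": 0, "tz": -0.015, "rx": 0, "ry": 0, "rz": 0, "claw": 30}
    - {"tx": 0, "ty": 0, "tz": -0.03, "rx": 0, "ry": 0, "rz": 0, "claw": 30}
    - {"tx": 0, "ty": 0, "tz": -0.045, "rx": 0, "ry": 0, "rz": 0, "claw": 30}
    - {"tx": 0, "ty": 0, "tz": -0.045, "rx": 0, "ry": 0, "rz": 0, "claw": 30}

```text
time: 15.2
tcp_pos: [0.5212, -0.0842, 0.0141]
tool_rot: [0.024, 0.287, 0.958, -0.007]
wrist_force: [0.1, 0.8, -1.3]
grip_width: 0.046
grasp_force: 115.1
```

servo_tool:
  plan:
    - {"tx": 0, "ty": 0, "tz": -0.01, "rx": 0, "ry": 0, "rz": 0, "claw": 30}
    - {"tx": 0, "ty": 0, "tz": -0.02, "rx": 0, "ry": 0, "rz": 0, "claw": 30}
    - {"tx": 0, "ty": 0, "tz": -0.025, "rx": 0, "ry": 0, "rz": 0, "claw": 30}
    - {"tx": 0, "ty": 0, "tz": -0.025, "rx": 0, "ry": 0, "rz": 0, "claw": 30}

```text
time: 15.53
tcp_pos: [0.521, -0.0841, 0.0099]
tool_rot: [0.023, 0.287, 0.958, -0.008]
wrist_force: [0.2, 0.7, -2.0]
grip_width: 0.0463
grasp_force: 115.1
```

servo_tool:
  plan:
    - {"tx": 0, "ty": 0, "tz": -0.01, "rx": 0, "ry": 0, "rz": 0, "claw": 30}
    - {"tx": 0, "ty": 0, "tz": -0.015, "rx": 0, "ry": 0, "rz": 0, "claw": 30}
    - {"tx": 0, "ty": 0, "tz": -0.015, "rx": 0, "ry": 0, "rz": 0, "claw": 30}

```text
time: 15.78
tcp_pos: [0.5211, -0.0841, 0.0079]
tool_rot: [0.023, 0.287, 0.958, -0.007]
wrist_force: [-1.1, 1.6, 2.3]
grip_width: 0.0461
grasp_force: 115.6
```

servo_tool:
  plan:
    - {"tx": 0, "ty": 0, "tz": 0, "rx": 0, "ry": 0, "rz": 0, "claw": 85}
    - {"tx": 0, "ty": 0, "tz": 0, "rx": 0, "ry": 0, "rz": 0, "claw": 85}
    - {"tx": 0, "ty": 0, "tz": 0, "rx": 0, "ry": 0, "rz": 0, "claw": 85}
    - {"tx": 0, "ty": 0, "tz": 0, "rx": 0, "ry": 0, "rz": 0, "claw": 85}
    - {"tx": 0, "ty": 0, "tz": 0, "rx": 0, "ry": 0, "rz": 0, "claw": 85}
    - {"tx": 0, "ty": 0, "tz": 0, "rx": 0, "ry": 0, "rz": 0, "claw": 85}
    - {"tx": 0, "ty": 0, "tz": 0, "rx": 0, "ry": 0, "rz": 0, "claw": 85}
    - {"tx": 0, "ty": 0, "tz": 0, "rx": 0, "ry": 0, "rz": 0, "claw": 85}

```text
time: 16.45
tcp_pos: [0.5211, -0.0841, 0.0078]
tool_rot: [0.023, 0.287, 0.958, -0.007]
wrist_force: [0.3, 0.4, 0.0]
grip_width: 0.0851
grasp_force: 0.0
```

servo_tool:
  plan:
    - {"tx": 0, "ty": 0, "tz": 0.1, "rx": 0, "ry": 0, "rz": 0, "claw": 85}
    - {"tx": 0, "ty": 0, "tz": 0.25, "rx": 0, "ry": 0, "rz": 0, "claw": 85}
    - {"tx": 0, "ty": 0, "tz": 0.45, "rx": 0, "ry": 0, "rz": 0, "claw": 85}
    - {"tx": 0, "ty": 0, "tz": 0.7, "rx": 0, "ry": 0, "rz": 0, "claw": 85}
    - {"tx": 0, "ty": 0, "tz": 0.9, "rx": 0, "ry": 0, "rz": 0, "claw": 85}
    - {"tx": 0, "ty": 0, "tz": 1, "rx": 0, "ry": 0, "rz": 0, "claw": 85}
    - {"tx": 0, "ty": 0, "tz": 1, "rx": 0, "ry": 0, "rz": 0, "claw": 85}
    - {"tx": 0, "ty": 0, "tz": 1, "rx": 0, "ry": 0, "rz": 0, "claw": 85}

```text
time: 17.12
tcp_pos: [0.5211, -0.0841, 0.1583]
tool_rot: [0.024, 0.287, 0.958, -0.007]
wrist_force: [-0.5, 1.0, -0.9]
grip_width: 0.0851
grasp_force: 0.0
```

```bash
python3 - <<'E'
from h import *
st()
c=r.capture("scene");cv2.imwrite("pics/end.png",cv2.resize(c["img"][80:380,120:440,::-1],(640,600)))
for l in("handle","pack"):
    for d in r.silhouettes("scene",l):
        P,u,v=world(c,d["mask"]);print(l,d["p"],np.percentile(P,[3,50,97],axis=0))
E
```

```text
t 17.1167 tcp [ 0.5211 -0.0841  0.1583] q [-0.2776  0.4326  1.9052 -0.0227  0.7561 -1.2507] zax [ 0.0417 -0.0281 -0.9987] yax [ 0.5494  0.8356 -0.0005] w 0.08505486757854268 0.0 F [-0.477   1.008  -0.9214]
handle 0.87 [[ 0.4804 -0.1306  0.0054]
 [ 0.5414 -0.0845  0.0332]
 [ 0.5981 -0.0369  0.0362]]
handle 0.84 [[0.2592 0.1676 0.0021]
 [0.319  0.233  0.0301]
 [0.3613 0.2885 0.0328]]
pack 0.65 [[0.627  0.2153 0.0211]
 [0.6622 0.2461 0.0392]
 [0.6852 0.2698 0.0501]]
```

View pics/end.png

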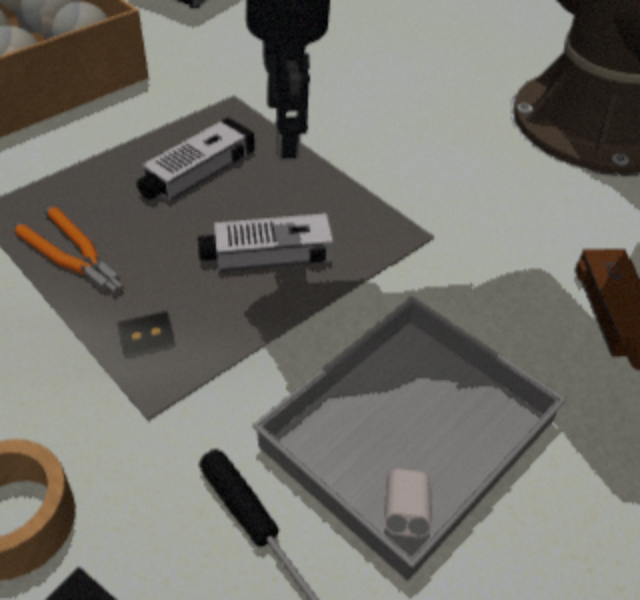

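The handle lies level on the mat at ~(265,240), the pack is in the tray at ~(408,503), the bystanders look untouched, and the gripper is clear. Handing in.

```bash
python3 -c "
from station import r
print(r.close_job())"
```

```text
the job is handed in; nothing more can be done
None
```

I handed the job in at about 17 s of the 48 s allowed, without seeing the verdict: one tap freed the pack, it now leans in a corner of the tray, and the empty handle lies on its side on the mat with the bystanders untouched as far as the last picture shows.

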